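Nest empty meal trays into the leaning tray loader and push the stack down

TASK

Load the tray loader: nest the two loose small trays, the right way up, one inside the other into the tray that is already fixed in the loader's leaning carriage, each fully home on the collar below. Then press the nested stack down along its slope until the stiff carriage is on its bottom stop, lean on it there with about 20 N (never more than 40) for a good half second to set the trays, and let go. Leave the bigger tray, the film roll, the bowl and the jar where they are.

Things in the scene. Friction and masses are not known exactly. Their poses are not given: they have to be found in the camera images.
- tray_a: Loose white plastic tray, open side up: 100 (x) x 66 (y) x 45 mm high, 50 g. From 27 to 45 mm above its foot the outside is a vertical collar, to be gripped across the 66 mm; below, walls slope in 15 degrees to a 74 x 40 mm foot. Walls 3 mm, floor 4 mm, rim 4 mm wide, mouth 92 x 58, inner floor 70 x 36 mm. Origin: centre of the underside; z up through the mouth, x along the long side.
- tray_b: Second loose tray, same as tray_a; they may go in either order and either way round. Trays nest at 18 mm pitch: the upper collar's underside rests on the lower rim, with 1.7 mm play each side when home, so only parallel trays go home.
- nest (a point): Centre of the underside of the tray fixed in the loader's carriage (same shape as the loose ones). Moves with the carriage. z: the nesting and sliding direction, leaning 0.5 rad from vertical towards the loader's front, roughly towards the robot; x: long side, up the slope away from the robot; y: short side, level. Home trays have their origins 18 and 36 mm along z from here, axes parallel.
- loader: Tray loader, fixed to the bench: white wedge housing 124 mm wide on a foot plate 190 x 160 mm, and above it the sliding carriage, a steel frame plate 150 x 120 x 6 mm around the fixed tray, plate top 23 mm along z from nest, fixed rim 45 mm. Beside the tray nothing stands higher than the plate. Origin: on the bench, 65 mm behind the foot plate's front edge; x towards the loader's back, z up.
- carriage (a joint): How far the carriage has slid down along its slope, in m: 0 at the top, 0.030 on its bottom stop (plate on four sleeves). The fixed tray sits on rubber mounts that give about 2.5 mm more under 20 N. Starts 0 to 0.012 down; friction holds it where it is left; about 7 N along the slope slides it, under 5 N it stays put.
- big_tray: Bystander: bigger tray of the same form, 140 x 92 x 63 mm; it does not fit. Origin: centre of the underside.
- film_roll: Bystander: upright roll of sealing film, diameter 84 mm, 160 mm high. Origin: centre of the underside.
- bowl: Bystander: steel bowl, diameter 120 mm, 50 mm high. Origin: centre of the underside.
- jar: Bystander: glass jar with a steel lid, diameter 64 mm, 100 mm high. Origin: centre of the underside.
Things that resemble listed ones, but are neither listed nor needed, are in the scene too. What is shaped like the tray_b but orange or turquoise is not meant.

How it is judged:
By the outcome, as a careful person would: the job done as asked, in the order asked, and still so for the second after the job is handed in, with the robot touching nothing.
It also fails if it takes over 56 s, if anything falls off the work surface, if the arm or the gripper's body presses on something with over 40 N, if the wrist force passes 120 N, or if a joint passes its speed limit or range.

ROBOT

A 6-joint arm with a two-finger parallel gripper is mounted at the origin on the work surface. World frame = base frame: x ahead of the robot, y to its left, z up, the work surface at z = 0. Lengths are in m, angles in rad, forces in N, time in s.
With the tool pointing down it reaches from about 0.375 to 0.9 m from the base axis. Payload 3.1 kg.
Tool frame: the origin (TCP) lies between the finger pads; the fingertips stand 8 mm ahead of it and the grasp point (between the pads) lies 11 mm behind it; z points along the fingers, y is the line along which they close (so a half turn about z gives the same grasp; the last joint's range is limited). The gripper opens to 87 mm and grips with 3 to 60 N. Pads are 19 mm wide; open, the fingers measure 117 mm over their backs; the gripper's body (75 mm by 190 mm) begins 51 mm behind the grasp point.
Start: joints at [1.038, 0.527, 1.433, -0, 1.181, -0.178], TCP at [0.217, 0.586, 0.231] pointing down, gripper open.
Joint ranges: [-3.08, 3.08], [-0.75, 2.2], [0.22, 2.44], [-1.43, 4.57], [0, 2.65], [-2.85, 2.85]. Speed limits (rad/s): [2.79, 2.79, 3.14, 3.14, 3.14, 3.14].

INTERFACE

Orientations are given as a unit quaternion [x, y, z, w].
In Python, from rig import robot gives the robot as it stands.
- The arm moves only by the tool move_arm, never from a script. Its argument "motion" is text: rows parted by semicolons, each of 5 numbers parted by spaces: the opening, from -1 (shut) to 1 (fully open), then the shift along the tool's x, y, z normalised to -1 to 1, where 1 is 0.2 m, then the turn about the tool's z normalised to -1 to 1, where 1 is pi rad. A call has 1 to 12 rows; each row is the pose to reach, as a shift and turn from the pose commanded when the call began, along the tool's axes at that moment, turning the shorter way round; what a row does not reach only later rows make up. A row lasts 1/12 s, in which the tool goes at most 41.7 mm and 7.16 degrees, less where a joint would pass 70% of its speed; a pose out of reach is approached as far as the arm can. A call with a number of a shift or a turn outside -1 to 1 is refused whole. A call with a gripper value outside its range is refused whole. The fingers move at their own pace and stop on an object; "newtons" is the grip in N (left out, the last holds). Time passes only in rows, so rows that repeat a pose let the fingers close. It gives the time, the measured TCP pose, the force, the opening and the grip force at its end, in the units of the state.
- robot.get_obs(): the state, without advancing time (a new reading comes with each control period).
- robot.camera(name): name is "scene" or "top" or "wrist"; returns (picture, depth): 384x512x3 uint8, red, green, blue; 384x512 float32, m along the optical axis (not along the pixel's ray), 0 where there is no reading.
- robot.camera_model(name): a dict with "mtx" (3x3 intrinsics, pixels), "D" ([k1, k2, p1, p2, k3] as OpenCV has them; the pictures are not rectified), "position" and "attitude" of the camera in the world. Camera axes: x right, y down, z forward; pixel columns grow to the right and rows downward; lengths in m; the calibration is good to about 2 mm. A picture is of the moment at which its call begins: read the wrist's pose just before it. camera_model takes no time and is no camera call; for the wrist camera it gives the pose at the moment of the call.
- robot.hand_in(): hands the job in; it is judged then, once.
The state is a dict: "time": time; "q": joint angles; "joint_velocities": joint speeds; "joint_torque": joint torques, N m; "position": TCP position; "tool_rot": TCP orientation; "ft_force": force on the tool from outside, world axes, zero at the start; "moment": the same for the moment, N m; "grip_width": finger opening in m; "grip_force": force on a finger pad.
Only numpy, scipy, OpenCV 4.12 (cv2) and the standard library are available. Lean on these libraries where they do the work, as an engineer would, in place of code of your own. Each camera call takes 0.05 s, during which the arm holds its last target. There are 200 camera calls.

## Working session

There is one attempt and no reset: what is moved stays moved. The work goes in short steps, Python scripts to look and compute and a tool call to move; the robot and the scene stay as the last step left them, time stands still between calls to the robot, and variables do not carry over. Pictures are saved under pics/ and viewed, at most 10 in all, crops included, and the job is handed in when it is done.

Besides the shell and the picture viewer there is one more tool, called after "Call:" by a JSON object that holds its "op" and its "data", one argument or row to a line. move_arm: Moves the arm, as the interface text tells. Its arguments: {"type":"object","properties":{"motion":{"type":"string"},"newtons":{"type":"number"}},"required":["motion"]}

```bash
ls; mkdir -p pics; cat > h.py <<'E'
import numpy as np, cv2
from rig import robot
from scipy.spatial.transform import Rotation as R
def cam(n):
    m=robot.camera_model(n); p,d=robot.camera(n); return m,p,d
def att(m):
    a=np.array(m["attitude"],float)
    return R.from_quat(a).as_matrix() if a.size==4 else a.reshape(3,3)
def rays(m,uv):
    u=cv2.undistortPoints(np.array(uv,float).reshape(-1,1,2),np.array(m["mtx"]),np.array(m["D"])).reshape(-1,2)
    return np.c_[u,np.ones(len(u))]@att(m).T
def onplane(m,uv,z):
    r=rays(m,uv); c=np.array(m["position"]); return c+r*((z-c[2])/r[:,2])[:,None]
def pts(m,d,uv):
    uv=np.array(uv,int); return np.array(m["position"])+rays(m,uv)*d[uv[:,1],uv[:,0]][:,None]
def proj(m,P):
    Rm=att(m).T; t=-Rm@np.array(m["position"])
    return cv2.projectPoints(np.array(P,float).reshape(-1,1,3),cv2.Rodrigues(Rm)[0],t,np.array(m["mtx"]),np.array(m["D"]))[0].reshape(-1,2)
def save(n,p): cv2.imwrite("pics/"+n,p[:,:,::-1])
E
python3 - <<'E'
from h import *
o=robot.get_obs(); print({k:np.round(v,3).tolist() for k,v in o.items()})
import pickle
out=[]
for n in ("scene","top"):
    m,p,d=cam(n); print(n,m); out.append(cv2.resize(p,(400,300)) if 0 else p); pickle.dump((m,p,d),open(n+"0.pkl","wb"))
save("a.png",np.array(out[0])); save("b.png",out[1])
E
```

```text
pics
{'time': 0.0, 'q': [1.037, 0.528, 1.434, -0.0, 1.181, -0.178], 'joint_velocities': [-0.0, 0.002, -0.0, 0.001, 0.0, 0.0], 'joint_torque': [0.001, -44.005, -17.659, 0.063, 0.058, -0.0], 'position': [0.217, 0.585, 0.23], 'tool_rot': [0.176, 0.984, -0.001, -0.0], 'ft_force': [-0.525, 0.537, 0.327], 'moment': [0.004, -0.008, -0.035], 'grip_force': 0.0, 'grip_width': 0.087}
scene {'mtx': array([[397.6182889 ,   0.        , 256.73251644],
       [  0.        , 397.6182889 , 194.99444364],
       [  0.        ,   0.        ,   1.        ]]), 'D': array([0.04821717, 0.        , 0.        , 0.        , 0.        ]), 'position': array([1.01638558, 0.75318342, 1.30659489]), 'attitude': array([ 0.22843316,  0.92607027, -0.29035503, -0.07685113])}
top {'mtx': array([[379.04817082,   0.        , 260.15567516],
       [  0.        , 379.04817082, 188.57728364],
       [  0.        ,   0.        ,   1.        ]]), 'D': array([-0.09873599,  0.        ,  0.        ,  0.        ,  0.        ]), 'position': array([0.51066818, 0.0197851 , 1.16886822]), 'attitude': array([ 0.70791835, -0.70488578,  0.03667274, -0.02535243])}
```

View pics/a.png

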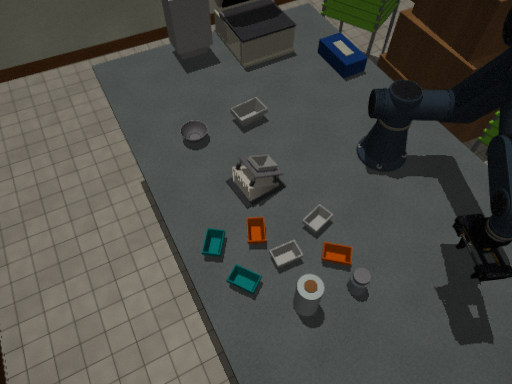

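View pics/b.png

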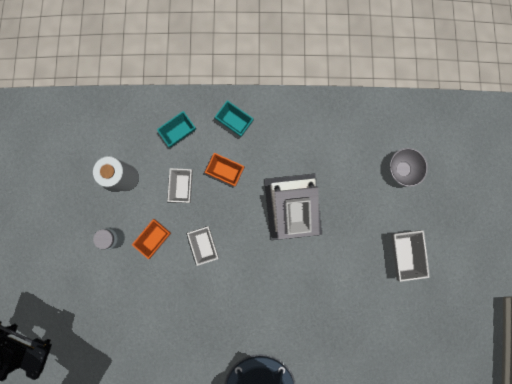

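The scene shows the loader at about (257,175), and white trays at (287,254) and (318,219). The top view shows the loose trays at (180,186) and (203,246), the loader with its fixed tray at (298,215), the big tray at (411,256), the roll at (108,172), the jar at (105,238) and the bowl at (407,167).

```bash
python3 - <<'E'
from h import *
import pickle
m,p,d=pickle.load(open("top0.pkl","rb"))
hsv=cv2.cvtColor(p,cv2.COLOR_RGB2HSV)
uu,vv=np.meshgrid(np.arange(512),np.arange(384))
P=pts(m,d,np.c_[uu.ravel(),vv.ravel()]).reshape(384,512,3)
print("bench z",np.median(P[260:300,120:180,2]), np.median(P[260:300,300:370,2]))
for name,(u,v) in dict(t1=(180,186),t2=(203,246)).items():
    s=np.zeros((384,512),np.uint8); s[v-28:v+28,u-28:u+28]=1
    M=((P[...,2]>0.036)&(s>0)&(hsv[...,1]<60)).astype(np.uint8)
    c=max(cv2.findContours(M,0,2)[0],key=cv2.contourArea)
    W=onplane(m,c.reshape(-1,2),0.045)[:,:2]
    r=cv2.minAreaRect((W*1000).astype(np.float32)); print(name,"depthmask",np.round(r[0],1),np.round(r[1],1),round(r[2],1))
    M=((hsv[...,2]>150)&(hsv[...,1]<50)&(s>0)).astype(np.uint8)
    c=max(cv2.findContours(M,0,2)[0],key=cv2.contourArea)
    W=onplane(m,c.reshape(-1,2),0.045)[:,:2]
    r=cv2.minAreaRect((W*1000).astype(np.float32)); print(name,"colour",np.round(r[0],1),np.round(r[1],1),round(r[2],1))
# loader: region
x0,x1,y0,y1=262,330,170,245
s=P[y0:y1,x0:x1]; print(np.round(s[::5,::6,2],3))
save("c.png",cv2.resize(np.hstack([p[165:250,255:335],p[165:275,165:225][:85]]),None,fx=5,fy=5,interpolation=cv2.INTER_CUBIC))
m,p,d=pickle.load(open("scene0.pkl","rb"))
save("d.png",cv2.resize(p[140:270,210:340],None,fx=4.5,fy=4.5,interpolation=cv2.INTER_CUBIC))
E
```

```text
bench z -0.0003917303822880136 -0.0007024044415150366
t1 depthmask [619.1 242.8] [ 68.9 100.9] 87.6
t1 colour [619.8 243.9] [ 66.8 100.9] 87.6
t2 depthmask [440.2 171.8] [100.6  67.6] 18.2
t2 colour [440.3 171.7] [101.8  67.7] 17.0
[[ 0.    -0.005  0.001 -0.004 -0.    -0.002 -0.003  0.001 -0.003 -0.
  -0.     0.001]
 [ 0.001  0.    -0.001 -0.001 -0.002  0.003  0.007  0.008  0.008  0.004
  -0.003 -0.   ]
 [-0.006  0.011  0.005  0.005  0.009  0.006  0.098  0.096  0.092  0.001
  -0.003  0.   ]
 [-0.001  0.008  0.091  0.091  0.095  0.091  0.092  0.089  0.113  0.01
  -0.001  0.   ]
 [ 0.002  0.008  0.086  0.109  0.138  0.139  0.141  0.142  0.136  0.141
  -0.     0.003]
 [-0.002  0.007  0.079  0.135  0.133  0.133  0.134  0.133  0.129  0.13
   0.002 -0.002]
 [ 0.002  0.004  0.074  0.132  0.139  0.141  0.143  0.146  0.148  0.123
   0.003  0.   ]
 [-0.003  0.004  0.061  0.12   0.139  0.098  0.098  0.108  0.14   0.115
   0.002 -0.002]
 [-0.003  0.004  0.054  0.115  0.121  0.094  0.091  0.098  0.133  0.108
  -0.001 -0.004]
 [-0.001  0.006  0.021  0.107  0.107  0.08   0.083  0.085  0.129  0.102
  -0.004 -0.001]
 [ 0.003  0.001  0.01   0.1    0.098  0.072  0.074  0.078  0.119  0.088
  -0.001 -0.001]
 [ 0.     0.     0.009  0.094  0.091  0.08   0.083  0.087  0.115  0.085
  -0.004 -0.004]
 [ 0.001 -0.004  0.005  0.085  0.084  0.099  0.098  0.1    0.103  0.075
  -0.003 -0.001]
 [ 0.004 -0.002  0.01   0.072  0.074  0.076  0.07   0.072  0.072 -0.
  -0.002  0.003]
 [-0.003 -0.002 -0.001  0.001 -0.001 -0.001 -0.004  0.001  0.002 -0.003
   0.001 -0.   ]]
```

View pics/c.png

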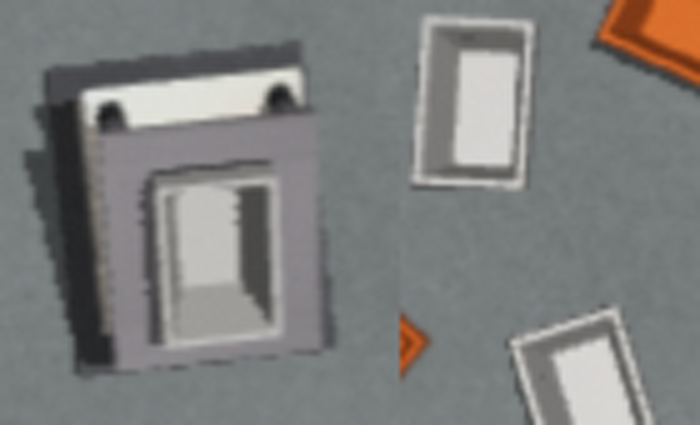

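View pics/d.png

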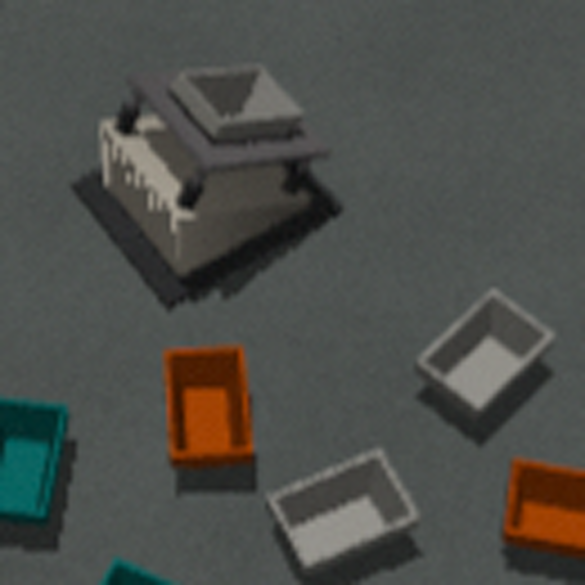

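The crops show the plate's near edge at the bottom of the loader view, the fixed tray's rim inside it, and both loose trays upright. Next I'll fit the plate plane and get a rough loader pose from depth.

```bash
cat > loader.py <<'E'
from h import *
def fit(m,p,d,box,rim_only=False):
    """plane of plate (tilt .5 known): returns yaw, plate centre, rim centre"""
    u0,u1,v0,v1=box
    uu,vv=np.meshgrid(np.arange(u0,u1),np.arange(v0,v1)); uv=np.c_[uu.ravel(),vv.ravel()]
    P=pts(m,d,uv); ok=(d[uv[:,1],uv[:,0]]>0)
    return uv[ok],P[ok]
E
python3 - <<'E'
from loader import *
import pickle
from scipy.optimize import least_squares
for n,box in (("top",(262,330,170,245)),("scene",(228,292,148,205))):
    m,p,d=pickle.load(open(n+"0.pkl","rb"))
    uv,P=fit(m,p,d,box)
    k=P[:,2]>0.06; uv,P=uv[k],P[k]
    # robust: two parallel planes: plate & rim 22mm above
    def frame(y): 
        z=np.array([-np.sin(.5)*np.cos(y),-np.sin(.5)*np.sin(y),np.cos(.5)]); x=np.array([np.cos(.5)*np.cos(y),np.cos(.5)*np.sin(y),np.sin(.5)]); return x,np.cross(z,x),z
    best=None
    for y in np.radians(np.arange(-10,20,1)):
        x,yy,z=frame(y); s=P@z
        h=np.array([[np.sum(np.abs(s-c)<.003)] for c in np.arange(-.3,.1,.001)])
        i=h.argmax(); 
        if best is None or h.max()>best[0]: best=(h.max(),y,np.arange(-.3,.1,.001)[i])
    y,c=best[1:]
    x,yy,z=frame(y)
    print(n,"count",best[0],"yaw",np.degrees(y),"c",c)
    for lo,hi,nm in ((-.006,.006,"plate"),(.016,.028,"rim")):
        k=(np.abs(P@z-c-(lo+hi)/2)<.006)
        Q=np.c_[P[k]@x,P[k]@yy]
        M=np.zeros((384,512),np.uint8); M[uv[k][:,1],uv[k][:,0]]=1
        cs=cv2.findContours(M,0,2)[0]; ct=max(cs,key=cv2.contourArea).reshape(-1,2)
        off=c+(0 if nm=="plate" else .022)
        r=rays(m,ct); C=np.array(m["position"]); W=C+r*((off-C@z)/(r@z))[:,None]
        rc=cv2.minAreaRect((np.c_[W@x,W@yy]*1000).astype(np.float32))
        cw=x*rc[0][0]/1000+yy*rc[0][1]/1000+z*off
        print(nm,k.sum(),"med offset",np.median(P[k]@z)-c,"rect",np.round(rc[1],1),round(rc[2],1),"centre",np.round(cw,4),"bottom(nest)",np.round(cw-z*(.023 if nm=="plate" else .045),4))
E
```

```text
top count 1123 yaw 6.000000000000001 c -0.15699999999999986
plate 1306 med offset 0.0003645612515450758 rect [119.7 153.1] 89.4 centre [ 0.5347 -0.1013  0.1058] bottom(nest) [ 0.5457 -0.1002  0.0857]
rim 243 med offset 0.02173188939875262 rect [103.2  66.9] 0.6 centre [ 0.5246 -0.1033  0.1253] bottom(nest) [ 0.546  -0.101   0.0858]
scene count 300 yaw 5.0 c -0.15499999999999986
plate 391 med offset -0.0002076195799541325 rect [155.7 123.4] 0.8 centre [ 0.5349 -0.1003  0.1097] bottom(nest) [ 0.5459 -0.0993  0.0895]
rim 113 med offset 0.020131340770423667 rect [110.1  72. ] 1.4 centre [ 0.526  -0.1002  0.1299] bottom(nest) [ 0.5474 -0.0983  0.0904]
```

```bash
cat >> h.py <<'E'
def goto(target, yaw_y):
    """print normalised shift/turn for TCP target and desired world heading of the tool's y axis (deg)"""
    o=robot.get_obs(); Rt=R.from_quat(o["tool_rot"]).as_matrix(); s=Rt.T@(np.array(target)-o["position"])/.2
    h=np.degrees(np.arctan2(Rt[1,1],Rt[0,1])); t=((yaw_y-h+90)%180-90)
    print("shift",np.round(s,4),"turn",round(-t/180,4),"heading",round(h,2),"pos",np.round(o["position"],4),"tilt",np.round(Rt[:,2],4),"q6",round(o["q"][5],2),"t",round(o["time"],2))
E
python3 - <<'E'
from h import *
goto((.50,-.10,.32),96)
m=robot.camera_model("wrist"); o=robot.get_obs(); Rt=R.from_quat(o["tool_rot"]).as_matrix()
print("cam in tool",Rt.T@(np.array(m["position"])-o["position"]),Rt.T@att(m),m["mtx"])
E
```

```text
shift [-2.5184 -2.7232 -0.4472] turn -0.1462 heading 69.68 pos [0.2168 0.5855 0.2297] tilt [-9.0e-04 -1.6e-03 -1.0e+00] q6 -0.18 t 0.1
cam in tool [ 0.06649192 -0.00033473 -0.15505045] [[ 4.99587566e-04 -9.70592618e-01 -2.40727481e-01]
 [ 9.99999610e-01  6.60264449e-04 -5.86806410e-04]
 [ 7.28493767e-04 -2.40727094e-01  9.70592569e-01]] [[336.10915856   0.         255.28180471]
 [  0.         336.10915856 190.03575241]
 [  0.           0.           1.        ]]
```

Call:
{"op": "move_arm", "data": {
  "motion": "1 -0.2 -0.2 -0.3 -0.04; 1 -0.9 -0.98 -0.45 -0.146; 1 -0.9 -0.98 -0.45 -0.146; 1 -0.9 -0.98 -0.45 -0.146; 1 -0.9 -0.98 -0.45 -0.146; 1 -0.9 -0.98 -0.45 -0.146; 1 -0.9 -0.98 -0.45 -0.146; 1 -0.9 -0.98 -0.45 -0.146; 1 -0.9 -0.98 -0.45 -0.146"
}}

```text
time: 0.85
position: [0.3186, 0.3385, 0.321]
tool_rot: [-0.05, 0.999, 0.0, 0.0]
ft_force: [0.2, 0.5, 0.7]
grip_width: 0.0871
grip_force: 0.0
```

```bash
python3 -c "
from h import *
goto((.50,-.10,.32),96)"
```

```text
shift [-0.6847 -2.272   0.0036] turn -0.0016 heading 95.71 pos [0.3186 0.3385 0.321 ] tilt [ 6.e-04  9.e-04 -1.e+00] q6 -1.1 t 0.85
```

Call:
{"op": "move_arm", "data": {
  "motion": "1 -0.3 -0.99 0 0; 1 -0.3 -0.99 0 0; 1 -0.3 -0.99 0 0; 1 -0.3 -0.99 0 0; 1 -0.3 -0.99 0 0; 1 -0.3 -0.99 0 0; 1 -0.3 -0.99 0 0"
}}

```text
time: 1.43
position: [0.3987, 0.1485, 0.3199]
tool_rot: [-0.05, 0.999, 0.0, -0.001]
ft_force: [0.4, 0.8, 0.2]
grip_width: 0.0871
grip_force: 0.0
```

Call:
{"op": "move_arm", "data": {
  "motion": "1 -0.38 -0.99 0 0; 1 -0.38 -0.99 0 0; 1 -0.38 -0.99 0 0; 1 -0.38 -0.99 0 0; 1 -0.38 -0.99 0 0; 1 -0.38 -0.99 0 0; 1 -0.38 -0.99 0 0"
}}

```text
time: 2.02
position: [0.4953, -0.0395, 0.3197]
tool_rot: [-0.052, 0.999, 0.001, -0.0]
ft_force: [0.3, 0.6, -0.7]
grip_width: 0.087
grip_force: 0.0
```

Call:
{"op": "move_arm", "data": {
  "motion": "1 0 -0.29 0 0; 1 0 -0.29 0 0; 1 0 -0.29 0 0; 1 0 -0.29 0 0"
}}

```text
time: 2.35
position: [0.4996, -0.095, 0.32]
tool_rot: [-0.053, 0.999, 0.001, -0.001]
ft_force: [0.5, 0.7, -0.3]
grip_width: 0.087
grip_force: 0.0
```

```bash
python3 - <<'E'
from h import *
import pickle
goto((.50,-.10,.32),96)
r=cam("wrist"); pickle.dump(r,open("wrist0.pkl","wb")); save("w0.png",r[1]); print(r[0]["position"])
E
```

```text
shift [ 0.0006 -0.0251  0.0001] turn 0.0003 heading 96.05 pos [ 0.4996 -0.095   0.32  ] tilt [-0.0016  0.0023 -1.    ] q6 -2.09 t 2.35
[ 0.43364755 -0.10233153  0.47520619]
```

View pics/w0.png

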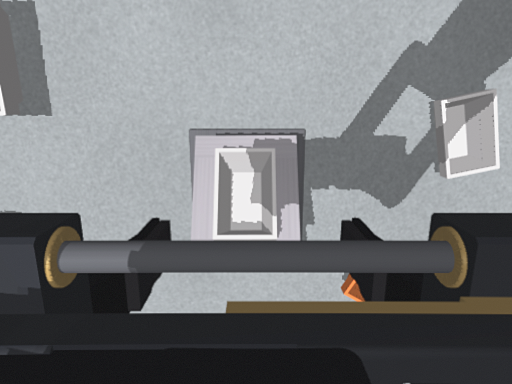

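The wrist view shows the plate at columns 190–303 with its near edge at row 130, and the fixed rim at (213–277, 148–238). tray_b is at (470,135).

```bash
cat > loader.py <<'E'
from h import *
def frame(y):
    z=np.array([-np.sin(.5)*np.cos(y),-np.sin(.5)*np.sin(y),np.cos(.5)]); x=np.array([np.cos(.5)*np.cos(y),np.cos(.5)*np.sin(y),np.sin(.5)]); return x,np.cross(z,x),z
E
python3 - <<'E'
from loader import *
import pickle
m,p,d=pickle.load(open("wrist0.pkl","rb"))
uu,vv=np.meshgrid(np.arange(180,315),np.arange(120,239)); uv=np.c_[uu.ravel(),vv.ravel()]
P=pts(m,d,uv); k=P[:,2]>.05; uv,P=uv[k],P[k]
x,yy,z=frame(np.radians(6)); s=P@z
cs=np.arange(-.3,.1,.0005); h=[np.sum(abs(s-c)<.002) for c in cs]; c=cs[int(np.argmax(h))]; print("plate c",c)
k=abs(s-c)<.005
# free plane fit
A=P[k]; U=np.linalg.svd(A-A.mean(0))[2][2]; U*=np.sign(U[2]); print("normal tilt",np.arccos(U[2]),"yaw",np.degrees(np.arctan2(-U[1],-U[0])))
k=abs(s-c-.022)<.006; print("rim offs",np.median(s[k])-c,k.sum())
M=np.zeros(d.shape,np.uint8); M[uv[k][:,1],uv[k][:,0]]=1
ct=max(cv2.findContours(M,0,2)[0],key=cv2.contourArea).reshape(-1,2)
C=np.array(m["position"])
for off in (c+.022,-.157+.022,-.155+.022):
    r=rays(m,ct); W=C+r*((off-C@z)/(r@z))[:,None]
    rc=cv2.minAreaRect((np.c_[W@x,W@yy]*1000).astype(np.float32))
    cw=x*rc[0][0]/1000+yy*rc[0][1]/1000+z*off
    print(off,"rim rect",np.round(rc[1],1),round(rc[2],2),"centre",np.round(cw,4),"nest",np.round(cw-z*.045,4))
# bench check and tray t2
print("bench",np.median(pts(m,d,[(100+i,60+i//2) for i in range(60)])[:,2]))
uu,vv=np.meshgrid(np.arange(425,511),np.arange(75,190)); q=np.c_[uu.ravel(),vv.ravel()]; Q=pts(m,d,q); kk=Q[:,2]>.036
M[:]=0; M[q[kk][:,1],q[kk][:,0]]=1
ct=max(cv2.findContours(M,0,2)[0],key=cv2.contourArea).reshape(-1,2); W=onplane(m,ct,.045)
print("t2",cv2.minAreaRect((W[:,:2]*1000).astype(np.float32)))
goto((.440,.1725,.10),108)
E
```

```text
plate c -0.15499999999999986
normal tilt 0.4981783504224841 yaw 6.2122066920783405
rim offs 0.021592202403418553 1554
-0.13299999999999987 rim rect [98.4 66. ] 0.21 centre [ 0.5223 -0.1034  0.1263] nest [ 0.5438 -0.1012  0.0868]
-0.135 rim rect [99.  66.4] 0.21 centre [ 0.5228 -0.1034  0.1243] nest [ 0.5443 -0.1012  0.0848]
-0.133 rim rect [98.4 66. ] 0.21 centre [ 0.5223 -0.1034  0.1263] nest [ 0.5438 -0.1012  0.0868]
bench 0.0009764600544339141
t2 ((439.9348449707031, 169.4615936279297), (101.66011047363281, 73.04694366455078), 17.654727935791016)
shift [0.1522 1.3576 1.1041] turn -0.0662 heading 96.09 pos [ 0.4994 -0.0947  0.3201] tilt [-0.0016  0.0022 -1.    ] q6 -2.09 t 2.4
```

Call:
{"op": "move_arm", "data": {
  "motion": "1 0.15 0.99 0.5 -0.064; 1 0.15 0.99 0.5 -0.064; 1 0.15 0.99 0.5 -0.064; 1 0.15 0.99 0.5 -0.064; 1 0.15 0.99 0.5 -0.064; 1 0.15 0.99 0.5 -0.064; 1 0.15 0.99 0.5 -0.064; 1 0.15 0.99 0.5 -0.064"
}}

```text
time: 3.07
position: [0.4484, 0.0984, 0.2205]
tool_rot: [-0.154, 0.988, 0.0, -0.001]
ft_force: [-0.6, 0.3, -0.3]
grip_width: 0.0871
grip_force: 0.0
```

```bash
python3 -c "
from h import *
goto((.440,.1710,.12),107.6)"
```

```text
shift [-0.0714  0.3583  0.5024] turn 0.0008 heading 107.75 pos [0.4484 0.0984 0.2205] tilt [-1.2e-03  1.0e-04 -1.0e+00] q6 -1.91 t 3.07
```

Call:
{"op": "move_arm", "data": {
  "motion": "1 -0.071 0.358 0.3 0; 1 -0.071 0.358 0.5 0; 1 -0.071 0.358 0.5 0; 1 -0.071 0.358 0.967 0; 1 -0.071 0.358 0.967 0; 1 -0.071 0.358 0.967 0; 1 -0.071 0.358 0.967 0; 1 -0.071 0.358 0.967 0; 0.3 -0.071 0.358 0.967 0; -1 -0.071 0.358 0.967 0; -1 -0.071 0.358 0.967 0; -1 -0.071 0.358 0.967 0",
  "newtons": 6
}}

```text
time: 4.07
position: [0.4429, 0.1688, 0.0286]
tool_rot: [-0.152, 0.988, -0.0, 0.002]
ft_force: [0.3, 0.8, -0.3]
grip_width: 0.068
grip_force: 0.2
```

```bash
python3 -c "
from h import *
goto((.440,.1710,.027),107.6); o=robot.get_obs(); print(o['grip_width'],o['grip_force'],o['ft_force'])"
```

```text
shift [0.0103 0.015  0.0081] turn -0.0008 heading 107.46 pos [0.4429 0.1688 0.0286] tilt [ 3.3e-03  5.0e-04 -1.0e+00] q6 -1.75 t 4.07
0.06803025482414672 0.20671950876021583 [ 0.29157109  0.76429954 -0.33546661]
```

Call:
{"op": "move_arm", "data": {
  "motion": "-1 0 0 0 0; -1 0 0 0 0; -1 0 0 0 0; -1 0 0 0 0; -1 0 0 -0.4 0; -1 0 0 -0.9 0; -1 0 0 -0.9 0; -1 0 0 -0.9 0; -1 0 0 -0.9 0; -1 0 0 -0.9 0",
  "newtons": 6
}}

```text
time: 4.9
position: [0.4443, 0.1691, 0.2115]
tool_rot: [-0.152, 0.988, -0.0, 0.005]
ft_force: [0.9, -0.0, -1.1]
grip_width: 0.066
grip_force: 6.0
```

```bash
python3 -c "
from h import *
o=robot.get_obs(); print(o['grip_width'],o['grip_force'],o['ft_force'])
from loader import *
x,y,z=frame(np.radians(6.2)); nest=np.array([.5442,-.1010,.0862]); farrim=nest+.045*z+.049*x
print('farrim',farrim,'x',x,'z',z)
hx=np.array([x[0],x[1],0])/np.hypot(x[0],x[1])
# pivot (grasp pt) level start: pivot is 36mm above foot; far rim at a=33mm ahead; 15 mm gap
piv=farrim-hx*.033+np.array([0,0,.036+.015]); print('pivot',piv,'TCP',piv-[0,0,.011])
goto(piv-[0,0,.011],96.2)"
```

```text
0.06601775780397943 5.999995142337866 [ 0.86886148 -0.0330824  -1.06698907]
farrim [ 0.56550207 -0.09868586  0.14918307] x [0.87244955 0.09477835 0.47942554] z [-0.47662136 -0.05177765  0.87758256]
pivot [ 0.53269508 -0.10224983  0.20018307] TCP [ 0.53269508 -0.10224983  0.18918307]
shift [-0.0124 -1.4267  0.1142] turn 0.0627 heading 107.49 pos [0.4443 0.1691 0.2115] tilt [ 0.0102  0.0013 -0.9999] q6 -1.75 t 4.9
```

Call:
{"op": "move_arm", "data": {
  "motion": "-1 0 -0.9 0 0.062; -1 0 -0.9 0 0.062; -1 0 -0.9 0 0.062; -1 0 -0.9 0 0.062; -1 0 -0.9 0 0.062; -1 0 -0.9 0 0.062; -1 0 -0.9 0 0.062"
}}

```text
time: 5.48
position: [0.4946, -0.0032, 0.2058]
tool_rot: [-0.054, 0.999, 0.001, -0.002]
ft_force: [-0.9, 0.4, -1.2]
grip_width: 0.0661
grip_force: 6.0
```

```bash
python3 -c "
from h import *
goto([.5327,-.1022,.1892],96.2)"
```

```text
shift [-0.1365 -0.513   0.0814] turn -0.0002 heading 96.17 pos [ 0.4946 -0.0032  0.2058] tilt [-0.0036  0.0015 -1.    ] q6 -1.91 t 5.48
```

Call:
{"op": "move_arm", "data": {
  "motion": "-1 -0.136 -0.513 0.08 0; -1 -0.136 -0.513 0.08 0; -1 -0.136 -0.513 0.08 0; -1 -0.136 -0.513 0.08 0; -1 -0.136 -0.513 0.08 0; -1 -0.136 -0.513 0.08 0"
}}

```text
time: 5.98
position: [0.5327, -0.0997, 0.1904]
tool_rot: [-0.056, 0.998, 0.001, -0.001]
ft_force: [-0.7, 0.0, -0.0]
grip_width: 0.0663
grip_force: 6.0
```

```bash
python3 -c "
from h import *
goto([.5327,-.1022,.1892],96.2)"
```

```text
shift [ 0.0012 -0.0126  0.0059] turn 0.0011 heading 96.39 pos [ 0.5327 -0.0997  0.1904] tilt [-0.003  0.002 -1.   ] q6 -2.07 t 5.98
```

Call:
{"op": "move_arm", "data": {
  "motion": "-1 0 -0.01 0.03 0; -1 0 -0.01 0.06 0; -1 0 -0.01 0.08 0; -1 0 -0.01 0.095 0; -1 0 -0.01 0.11 0; -1 0 -0.01 0.12 0; -1 0 -0.01 0.12 0",
  "newtons": 4
}}

```text
time: 6.57
position: [0.5335, -0.1036, 0.1666]
tool_rot: [-0.055, 0.998, 0.0, -0.001]
ft_force: [-1.5, 0.7, 1.2]
grip_width: 0.0661
grip_force: 4.0
```

```bash
python3 - <<'E'
from h import *
import pickle
goto([.5327,-.1022,.1622],96.2); o=robot.get_obs(); print(o['grip_width'],o['grip_force'],o['ft_force'])
r=cam("scene"); pickle.dump(r,open("s1.pkl","wb")); save("s1.png",cv2.resize(r[1][120:220,200:330],None,fx=5,fy=5,interpolation=cv2.INTER_CUBIC))
E
```

```text
shift [0.0031 0.0076 0.0221] turn 0.0007 heading 96.32 pos [ 0.5335 -0.1036  0.1666] tilt [-2.e-03  7.e-04 -1.e+00] q6 -2.08 t 6.57
0.06612402806553253 4.000020095118089 [-1.50286019  0.69237574  1.16998767]
```

View pics/s1.png

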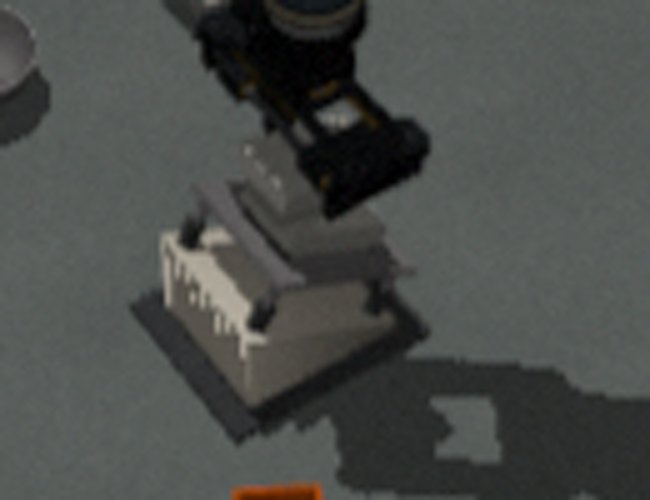

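The crop shows the tray over the fixed rim at about (275,185), starting to swivel, with about 1 N of contact. I'll keep pivoting it.

Call:
{"op": "move_arm", "data": {
  "motion": "-1 0 0 0.01 0; -1 0 0 0.02 0; -1 0 0 0.028 0; -1 0 0 0.028 0; -1 0 0 0.028 0",
  "newtons": 4
}}

```text
time: 7.03
position: [0.5342, -0.104, 0.1614]
tool_rot: [-0.055, 0.998, 0.0, -0.0]
ft_force: [-3.3, -0.5, 2.2]
grip_width: 0.066
grip_force: 4.0
```

```bash
python3 - <<'E'
from h import *
import pickle
goto([.5327,-.1022,.1622],96.2); o=robot.get_obs(); print(o['grip_width'],o['grip_force'],o['ft_force'])
r=cam("wrist"); pickle.dump(r,open("w1.pkl","wb")); save("w1.png",r[1][100:300])
E
```

```text
shift [ 0.0063  0.01   -0.0041] turn 0.0006 heading 96.3 pos [ 0.5342 -0.104   0.1614] tilt [-5.e-04  1.e-04 -1.e+00] q6 -2.08 t 7.03
0.06604372139029535 3.999987203569617 [-3.26402507 -0.53213953  2.20633792]
```

View pics/w1.png

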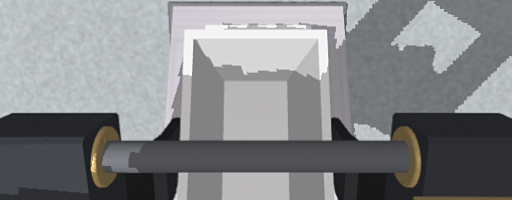

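The wrist view shows the held tray: near rim at about row 133, side rims at columns 187 and 327, and its floor at (255,205). I'll measure its tilt from depth.

```bash
cat >> h.py <<'E'
from loader import frame
def held(m,d,box=(180,336,120,238)):
    """RANSAC plane of the rim of the held tray: tilt, yaw, near-rim centre"""
    u0,u1,v0,v1=box; uu,vv=np.meshgrid(np.arange(u0,u1),np.arange(v0,v1)); uv=np.c_[uu.ravel(),vv.ravel()]; P=pts(m,d,uv)
    o=robot.get_obs(); best=(0,)
    L=np.linalg.norm(P-(o["position"]+[0,0,.011]),axis=1)<.07; P=P[L]; uv=uv[L]
    for t in np.arange(0,.9,.01):
        z=np.array([-np.sin(t)*np.cos(np.radians(6.2)),-np.sin(t)*np.sin(np.radians(6.2)),np.cos(t)]); s=P@z
        for c in np.arange(np.percentile(s,40),s.max(),.0005):
            n=np.sum(abs(s-c)<.001)
            # the rim is the top: few points above it
            if np.sum(s>c+.003)<.03*len(s) and n>best[0]: best=(n,t,c,z)
    n,t,c,z=best; k=abs(P@z-c)<.0025; A=P[k]; U=np.linalg.svd(A-A.mean(0))[2][2]; U*=np.sign(U[2])
    print("tilt grid",round(t,2),"n",n,"fit tilt",round(float(np.arccos(U[2])),3),"yaw",np.round(np.degrees(np.arctan2(-U[1],-U[0])),1),"rim pts extent",np.round(A.min(0),4),np.round(A.max(0),4))
    t=np.arctan2(np.hypot(U[0],U[1]),U[2]); xh=np.array([np.cos(np.radians(6.2)),np.sin(np.radians(6.2)),0]); xt=np.cos(t)*xh+np.array([0,0,np.sin(t)])
    q=A-(o["position"]+[0,0,.011]); print("along tray x from grasp: near rim edge",np.round(np.percentile(q@xt,[.5,2]),4),"rim above grasp",np.round(np.median(q@U),4))
E
python3 - <<'E'
from h import *
import pickle
m,p,d=pickle.load(open("w1.pkl","rb")); held(m,d)
E
```

```text
tilt grid 0.44 n 2979 fit tilt 0.439 yaw 6.0 rim pts extent [ 0.4748 -0.1424  0.1558] [ 0.5269 -0.07    0.1805]
along tray x from grasp: near rim edge [-0.0573 -0.057 ] rim above grasp 0.0105
```

Call:
{"op": "move_arm", "data": {
  "motion": "-1 0 0 0.004 0; -1 0 0 0.006 0; -1 0 0 0.006 0; -1 0 0 -0.02 0; -1 0 0 -0.05 0; -1 0 0 -0.1 0; -1 0 0 -0.1 0; -1 0 0 -0.1 0",
  "newtons": 4
}}

```text
time: 7.75
position: [0.5356, -0.1043, 0.1828]
tool_rot: [-0.055, 0.998, -0.001, 0.002]
ft_force: [0.3, -0.1, -1.3]
grip_width: 0.0656
grip_force: 4.0
```

```bash
python3 - <<'E'
from h import *
import pickle
r=cam("wrist"); held(r[0],r[2])
x,y,z=frame(np.radians(6.2)); nest=np.array([.5442,-.1010,.0862])
g=nest+.0875*z+.007*x; print(g); goto(g-[0,0,.011],96.2); print(robot.get_obs()["ft_force"])
E
```

```text
tilt grid 0.47 n 3095 fit tilt 0.47 yaw 6.1 rim pts extent [ 0.476  -0.143   0.1762] [ 0.5282 -0.0708  0.2014]
along tray x from grasp: near rim edge [-0.057  -0.0567] rim above grasp 0.0112
[ 0.50860278 -0.1048671   0.16634445]
shift [0.1319 0.0109 0.1342] turn 0.0006 heading 96.31 pos [ 0.535  -0.1041  0.1822] tilt [ 1.9e-03 -6.0e-04 -1.0e+00] q6 -2.08 t 7.8
[ 0.48121779  0.89201365 -0.10512465]
```

Call:
{"op": "move_arm", "data": {
  "motion": "-1 0.06 0.005 0 0; -1 0.132 0.011 0 0; -1 0.132 0.011 0.07 0; -1 0.132 0.011 0.134 0; -1 0.132 0.011 0.134 0; -1 0.132 0.011 0.134 0; -1 0.132 0.011 0.134 0",
  "newtons": 5
}}

```text
time: 8.38
position: [0.5083, -0.1048, 0.155]
tool_rot: [-0.055, 0.998, -0.0, 0.0]
ft_force: [-0.4, 0.3, -0.2]
grip_width: 0.066
grip_force: 5.0
```

```bash
python3 - <<'E'
from h import *
import pickle
r=cam("wrist"); held(r[0],r[2]); pickle.dump(r,open("w2.pkl","wb"))
goto([.5086,-.1049,.1553],96.2); print(robot.get_obs()["ft_force"])
save("w2.png",r[1][:300])
E
```

```text
tilt grid 0.47 n 3101 fit tilt 0.468 yaw 6.2 rim pts extent [ 0.4487 -0.1434  0.1485] [ 0.5009 -0.0719  0.1743]
along tray x from grasp: near rim edge [-0.058  -0.0577] rim above grasp 0.0109
shift [-0.0005  0.0001 -0.0001] turn 0.0007 heading 96.32 pos [ 0.5085 -0.1049  0.1553] tilt [ 1.1e-03 -5.0e-04 -1.0e+00] q6 -2.1 t 8.43
[-0.02490112 -0.07371607 -0.4977526 ]
```

View pics/w2.png

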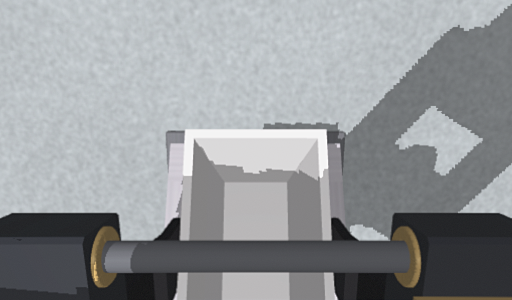

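Call:
{"op": "move_arm", "data": {
  "motion": "-1 -0.012 0 0.022 0; -1 -0.024 0 0.044 0; -1 -0.036 0 0.066 0; -1 -0.048 0 0.088 0; -1 -0.057 0 0.104 0; -1 -0.062 0 0.114 0; -1 -0.062 0 0.114 0",
  "newtons": 4
}}

```text
time: 9.02
position: [0.5207, -0.1038, 0.1315]
tool_rot: [-0.055, 0.998, -0.0, 0.0]
ft_force: [0.0, -2.2, -1.6]
grip_width: 0.0657
grip_force: 4.0
```

```bash
cat >> h.py <<'E'
def nestpos(off=(0,0,0)):
    x,y,z=frame(np.radians(6.2)); nest=np.array([.5442,-.1010,.0862]); o=robot.get_obs()
    g=o["position"]+[0,0,.011]-nest; f=np.array(o["ft_force"])
    print("grasp in nest xyz mm",np.round([g@x*1e3,g@y*1e3,g@z*1e3],1),"force xyz(nest)",np.round([f@x,f@y,f@z],1),"w",round(o["grip_width"],4),"g",round(o["grip_force"],1),"t",round(o["time"],2))
E
python3 - <<'E'
from h import *
r=cam("wrist"); held(r[0],r[2]); nestpos()
E
```

```text
tilt grid 0.47 n 3108 fit tilt 0.467 yaw 6.2 rim pts extent [ 0.4611 -0.1424  0.125 ] [ 0.5136 -0.0713  0.1504]
along tray x from grasp: near rim edge [-0.0578 -0.0574] rim above grasp 0.0108
grasp in nest xyz mm [ 6.3 -0.3 60.9] force xyz(nest) [-0.6 -2.8 -2.2] w 0.0666 g 4.0 t 9.07
```

Call:
{"op": "move_arm", "data": {
  "motion": "-1 -0.005 0 0.009 0; -1 -0.01 0 0.018 0; -1 -0.014 0 0.026 0; -1 -0.014 0 0.026 0; -1 -0.014 0 0.026 0",
  "newtons": 4
}}

```text
time: 9.48
position: [0.5234, -0.1035, 0.1269]
tool_rot: [-0.055, 0.998, -0.0, 0.0]
ft_force: [-0.0, -3.4, 1.1]
grip_width: 0.0661
grip_force: 4.0
```

```bash
python3 - <<'E'
from h import *
r=cam("wrist"); held(r[0],r[2]); nestpos()
E
```

```text
tilt grid 0.47 n 3065 fit tilt 0.468 yaw 6.2 rim pts extent [ 0.4638 -0.1424  0.1199] [ 0.5158 -0.0695  0.1463]
along tray x from grasp: near rim edge [-0.0578 -0.0575] rim above grasp 0.0109
grasp in nest xyz mm [ 6.5 -0.3 55.4] force xyz(nest) [-0.2 -4.2 -0.1] w 0.0658 g 4.0 t 9.53
```

Call:
{"op": "move_arm", "data": {
  "motion": "-1 0 -0.006 0 0; -1 0 -0.006 0 0; -1 -0.004 -0.006 0.007 0; -1 -0.008 -0.006 0.014 0; -1 -0.008 -0.006 0.014 0; -1 -0.008 -0.006 0.014 0",
  "newtons": 3
}}

```text
time: 10.03
position: [0.5242, -0.1036, 0.1238]
tool_rot: [-0.055, 0.998, 0.0, -0.001]
ft_force: [0.4, -0.5, 1.9]
grip_width: 0.0659
grip_force: 3.0
```

```bash
python3 - <<'E'
from h import *
r=cam("wrist"); held(r[0],r[2]); nestpos()
E
```

```text
tilt grid 0.5 n 3036 fit tilt 0.498 yaw 6.2 rim pts extent [ 0.4651 -0.1423  0.1155] [ 0.517  -0.0696  0.1426]
along tray x from grasp: near rim edge [-0.0576 -0.0574] rim above grasp 0.011
grasp in nest xyz mm [ 5.7 -0.4 52.3] force xyz(nest) [-0.7  0.2  1.5] w 0.0661 g 3.0 t 10.08
```

Call:
{"op": "move_arm", "data": {
  "motion": "-1 -0.003 0 0.005 0; -1 -0.005 0 0.009 0; -1 -0.005 0 0.009 0; -1 -0.005 0 0.009 0",
  "newtons": 3
}}

```text
time: 10.42
position: [0.5252, -0.1035, 0.122]
tool_rot: [-0.055, 0.998, 0.0, -0.001]
ft_force: [-1.7, 0.9, 3.3]
grip_width: 0.0663
grip_force: 3.0
```

```bash
python3 - <<'E'
from h import *
r=cam("wrist"); held(r[0],r[2]); nestpos()
E
```

```text
tilt grid 0.5 n 3067 fit tilt 0.498 yaw 6.2 rim pts extent [ 0.4655 -0.142   0.1154] [ 0.5172 -0.0717  0.142 ]
along tray x from grasp: near rim edge [-0.0578 -0.0574] rim above grasp 0.0127
grasp in nest xyz mm [ 5.6 -0.4 50.3] force xyz(nest) [-0.3  1.4  3.5] w 0.066 g 3.0 t 10.47
```

Call:
{"op": "move_arm", "data": {
  "motion": "1 0 0 0 0; 1 0 0 0 0; 1 0 0 0 0; 1 0 0 0 0; 1 0 0 -0.15 0; 1 0 0 -0.35 0; 1 0 0 -0.55 0; 1 0 0.3 -0.55 0.02; 1 0 0.6 -0.55 0.047; 1 0 0.99 -0.55 0.047; 1 0 0.99 -0.55 0.047; 1 0 0.99 -0.55 0.047"
}}

```text
time: 11.47
position: [0.5031, 0.0955, 0.2323]
tool_rot: [0.018, 1.0, 0.0, 0.0]
ft_force: [1.2, 0.0, -0.5]
grip_width: 0.0872
grip_force: 0.0
```

```bash
python3 - <<'E'
from h import *
goto((.6195,.2435,.0270),87.6)
E
```

```text
shift [-0.5544  0.7602  1.0273] turn 0.0016 heading 87.88 pos [0.5031 0.0955 0.2323] tilt [ 1.e-04  8.e-04 -1.e+00] q6 -1.57 t 11.47
```

Call:
{"op": "move_arm", "data": {
  "motion": "1 -0.554 0.76 0.4 0; 1 -0.554 0.76 0.4 0; 1 -0.554 0.76 0.4 0; 1 -0.554 0.76 0.5 0; 1 -0.554 0.76 0.6 0; 1 -0.554 0.76 0.6 0; 1 -0.554 0.76 0.6 0; 1 -0.554 0.76 0.6 0"
}}

```text
time: 12.13
position: [0.6195, 0.2407, 0.1106]
tool_rot: [0.018, 1.0, -0.001, -0.002]
ft_force: [-0.2, -0.1, 0.2]
grip_width: 0.0871
grip_force: 0.0
```

```bash
python3 - <<'E'
from h import *
m,p,d=cam("wrist")
uu,vv=np.meshgrid(np.arange(120,400),np.arange(60,238)); uv=np.c_[uu.ravel(),vv.ravel()]; P=pts(m,d,uv)
o=robot.get_obs()
k=(P[:,2]>.036)&(P[:,2]<.052)&(np.hypot(P[:,0]-.62,P[:,1]-.243)<.075)
A=P[k]; print(k.sum(),np.median(A[:,2]),np.round([A.min(0),A.max(0)],4))
M=np.zeros(d.shape,np.uint8); M[uv[k][:,1],uv[k][:,0]]=1
ct=max(cv2.findContours(M,0,2)[0],key=cv2.contourArea).reshape(-1,2); W=onplane(m,ct,.045)
print(cv2.minAreaRect((W[:,:2]*1000).astype(np.float32)))
goto((.6195,.2435,.0270),87.6)
E
```

```text
3319 0.0452913750541096 [[0.5662 0.209  0.036 ]
 [0.6455 0.278  0.0484]]
((604.2958984375, 243.46665954589844), (66.26342010498047, 74.65867614746094), 87.56322479248047)
shift [0.0029 0.0165 0.4255] turn 0.0015 heading 87.87 pos [0.62   0.2402 0.1121] tilt [-8.e-04 -6.e-04 -1.e+00] q6 -1.33 t 12.18
```

Call:
{"op": "move_arm", "data": {
  "motion": "1 0.01 0.016 0.1 0; 1 0.01 0.016 0.25 0; 1 0.01 0.016 0.42 0; 1 0.01 0.016 0.422 0; 1 0.01 0.016 0.422 0; 1 0.01 0.016 0.422 0; -1 0.01 0.016 0.422 0; -1 0.01 0.016 0.422 0; -1 0.01 0.016 0.422 0; -1 0.01 0.016 0.422 0; -1 0.01 0.016 0.422 0; -1 0.01 0.016 0.422 0",
  "newtons": 6
}}

```text
time: 13.18
position: [0.6191, 0.244, 0.029]
tool_rot: [0.019, 1.0, 0.0, 0.001]
ft_force: [-1.5, 0.1, 6.0]
grip_width: 0.0659
grip_force: 6.0
```

Call:
{"op": "move_arm", "data": {
  "motion": "-1 0 0 0 0; -1 0 0 0 0; -1 0 0 -0.3 0; -1 0 0 -0.9 0; -1 0 0 -0.99 0; -1 0 0 -0.99 0; -1 0.5 -0.5 -0.99 -0.03; -1 0.5 -0.8 -0.99 -0.048; -1 0.5 -0.8 -0.99 -0.048; -1 0.5 -0.8 -0.99 -0.048; -1 0.5 -0.8 -0.99 -0.048; -1 0.5 -0.8 -0.99 -0.048",
  "newtons": 6
}}

```text
time: 14.18
position: [0.5094, 0.0845, 0.2263]
tool_rot: [-0.055, 0.998, -0.001, -0.001]
ft_force: [1.0, 0.4, -0.8]
grip_width: 0.0656
grip_force: 6.0
```

```bash
python3 - <<'E'
from h import *
x,y,z=frame(np.radians(6.2)); nest=np.array([.5442,-.1010,.0862]); far=nest+.063*z+.049*x
hx=np.array([np.cos(np.radians(6.2)),np.sin(np.radians(6.2)),0])
p=far-hx*.033+np.array([0,0,.036+.012-.011]); print(p)
goto(p,96.2); nestpos()
E
```

```text
[ 0.5241159  -0.10318183  0.20197955]
shift [ 0.0295 -0.9407  0.1227] turn 0.0005 heading 96.29 pos [0.5094 0.0845 0.2263] tilt [-0.0028 -0.0015 -1.    ] q6 -1.73 t 14.18
grasp in nest xyz mm [ 59.7 188.2 139.6] force xyz(nest) [ 0.5  0.2 -1.1] w 0.0656 g 6.0 t 14.18
```

Call:
{"op": "move_arm", "data": {
  "motion": "-1 0.03 -0.94 0.05 0; -1 0.03 -0.94 0.05 0; -1 0.03 -0.94 0.05 0; -1 0.03 -0.94 0.05 0; -1 0.03 -0.94 0.05 0; -1 0.03 -0.94 0.1 0; -1 0.03 -0.94 0.122 0; -1 0.03 -0.94 0.122 0; -1 0.03 -0.94 0.122 0",
  "newtons": 4
}}

```text
time: 14.93
position: [0.5273, -0.098, 0.2006]
tool_rot: [-0.057, 0.998, 0.001, -0.001]
ft_force: [-0.0, 0.5, -0.3]
grip_width: 0.0659
grip_force: 4.0
```

```bash
python3 - <<'E'
from h import *
goto([.5241,-.1032,.202],96.2)
r=cam("wrist"); held(r[0],r[2]); nestpos()
E
```

```text
shift [ 0.0187 -0.024  -0.0068] turn 0.0021 heading 96.58 pos [ 0.5273 -0.098   0.2006] tilt [-0.002   0.0013 -1.    ] q6 -2.08 t 14.93
tilt grid 0.01 n 2885 fit tilt 0.007 yaw 163.9 rim pts extent [ 0.4726 -0.1348  0.2151] [ 0.5208 -0.0642  0.2199]
along tray x from grasp: near rim edge [-0.0517 -0.0514] rim above grasp 0.0053
grasp in nest xyz mm [ 46.2   4.7 118.2] force xyz(nest) [ 0.   0.6 -0.1] w 0.066 g 4.0 t 14.98
```

Call:
{"op": "move_arm", "data": {
  "motion": "-1 0.018 -0.024 0.01 0.002; -1 0.018 -0.024 0.03 0.002; -1 0.018 -0.024 0.05 0.002; -1 0.018 -0.024 0.065 0.002; -1 0.018 -0.024 0.08 0.002; -1 0.018 -0.024 0.09 0.002; -1 0.018 -0.024 0.1 0.002; -1 0.018 -0.024 0.108 0.002; -1 0.018 -0.024 0.108 0.002",
  "newtons": 4
}}

```text
time: 15.73
position: [0.5242, -0.1047, 0.1793]
tool_rot: [-0.053, 0.999, 0.0, -0.001]
ft_force: [-3.5, -0.6, 3.2]
grip_width: 0.0662
grip_force: 4.0
```

```bash
python3 - <<'E'
from h import *
goto([.5241,-.1032,.1812],96.2)
r=cam("wrist"); held(r[0],r[2]); nestpos()
E
```

```text
shift [-0.0002  0.0077 -0.0096] turn -0.0004 heading 96.13 pos [ 0.5242 -0.1047  0.1793] tilt [-1.5e-03  5.0e-04 -1.0e+00] q6 -2.08 t 15.73
tilt grid 0.35 n 3092 fit tilt 0.354 yaw 6.2 rim pts extent [ 0.466  -0.1432  0.1783] [ 0.5173 -0.0706  0.1977]
along tray x from grasp: near rim edge [-0.0555 -0.0552] rim above grasp 0.0094
grasp in nest xyz mm [ 32.5  -1.7 101.1] force xyz(nest) [-1.5 -0.9  1.8] w 0.0662 g 4.0 t 15.78
```

Call:
{"op": "move_arm", "data": {
  "motion": "-1 0 0 0.006 0; -1 0 0 0.012 0; -1 0 0 0.018 0; -1 0 0 0.018 0; -1 0 0 0 0; -1 0 0 -0.03 0; -1 0 0 -0.08 0; -1 0 0 -0.08 0; -1 0 0 -0.08 0",
  "newtons": 4
}}

```text
time: 16.53
position: [0.526, -0.1053, 0.197]
tool_rot: [-0.054, 0.999, -0.001, 0.002]
ft_force: [-0.2, -0.7, -0.5]
grip_width: 0.0663
grip_force: 4.0
```

```bash
python3 - <<'E'
from h import *
r=cam("wrist"); held(r[0],r[2]); nestpos(); goto([.5,-.1,.1812],96.2)
E
```

```text
tilt grid 0.45 n 3046 fit tilt 0.451 yaw 6.0 rim pts extent [ 0.4676 -0.1436  0.1919] [ 0.5182 -0.0714  0.2164]
along tray x from grasp: near rim edge [-0.0553 -0.055 ] rim above grasp 0.0111
grasp in nest xyz mm [ 41.4  -2.  115.6] force xyz(nest) [-0.4  0.9  0.2] w 0.066 g 4.0 t 16.58
shift [0.1238 0.039  0.076 ] turn -0.0004 heading 96.13 pos [ 0.5254 -0.1051  0.1964] tilt [ 1.9e-03 -7.0e-04 -1.0e+00] q6 -2.08 t 16.58
```

```bash
python3 - <<'E'
from h import *
x,y,z=frame(np.radians(6.2)); nest=np.array([.5442,-.1010,.0862])
goto(nest+.0033*x-.0004*y+.105*z-[0,0,.011],96.2)
E
```

```text
shift [0.142  0.0082 0.1373] turn -0.0004 heading 96.13 pos [ 0.5254 -0.1051  0.1964] tilt [ 1.9e-03 -7.0e-04 -1.0e+00] q6 -2.08 t 16.58
```

Call:
{"op": "move_arm", "data": {
  "motion": "-1 0.07 0.004 0 0; -1 0.142 0.008 0 0; -1 0.142 0.008 0.07 0; -1 0.142 0.008 0.137 0; -1 0.142 0.008 0.137 0; -1 0.142 0.008 0.137 0; -1 0.142 0.008 0.137 0",
  "newtons": 4
}}

```text
time: 17.17
position: [0.4968, -0.1065, 0.1687]
tool_rot: [-0.054, 0.999, -0.0, 0.0]
ft_force: [-0.6, 0.4, -0.6]
grip_width: 0.0661
grip_force: 4.0
```

```bash
python3 - <<'E'
from h import *
r=cam("wrist"); held(r[0],r[2]); nestpos()
E
```

```text
tilt grid 0.45 n 2999 fit tilt 0.449 yaw 6.0 rim pts extent [ 0.4386 -0.1451  0.1634] [ 0.4892 -0.0727  0.1878]
along tray x from grasp: near rim edge [-0.0563 -0.056 ] rim above grasp 0.0107
grasp in nest xyz mm [  3.2  -0.4 105. ] force xyz(nest) [-0.3 -0.1 -0.9] w 0.0656 g 4.0 t 17.22
```

Call:
{"op": "move_arm", "data": {
  "motion": "-1 -0.012 0 0.022 0; -1 -0.024 0 0.044 0; -1 -0.036 0 0.066 0; -1 -0.048 0 0.085 0; -1 -0.057 0 0.1 0; -1 -0.065 0 0.112 0; -1 -0.07 0 0.123 0; -1 -0.07 0 0.123 0; -1 -0.07 0 0.123 0",
  "newtons": 3
}}

```text
time: 17.97
position: [0.5103, -0.1048, 0.1435]
tool_rot: [-0.053, 0.999, 0.0, -0.0]
ft_force: [0.2, 0.3, -0.5]
grip_width: 0.0662
grip_force: 3.0
```

```bash
python3 - <<'E'
from h import *
r=cam("wrist"); held(r[0],r[2]); nestpos()
E
```

```text
tilt grid 0.45 n 3039 fit tilt 0.45 yaw 6.2 rim pts extent [ 0.452  -0.1431  0.1387] [ 0.5027 -0.0717  0.1625]
along tray x from grasp: near rim edge [-0.056  -0.0557] rim above grasp 0.0108
grasp in nest xyz mm [ 2.8 -0.  76.4] force xyz(nest) [ 0.  -0.8 -1.4] w 0.0661 g 3.0 t 18.02
```

Call:
{"op": "move_arm", "data": {
  "motion": "-1 -0.007 -0.002 0.01 0; -1 -0.012 -0.002 0.018 0; -1 -0.016 -0.002 0.026 0; -1 -0.019 -0.002 0.032 0; -1 -0.019 -0.002 0.032 0; -1 -0.019 -0.002 0.032 0",
  "newtons": 3
}}

```text
time: 18.52
position: [0.5138, -0.1046, 0.1374]
tool_rot: [-0.054, 0.999, 0.0, -0.0]
ft_force: [-0.3, 1.1, 1.8]
grip_width: 0.0659
grip_force: 3.0
```

```bash
python3 - <<'E'
from h import *
r=cam("wrist"); held(r[0],r[2]); nestpos()
E
```

```text
tilt grid 0.5 n 3021 fit tilt 0.498 yaw 6.4 rim pts extent [ 0.4556 -0.1428  0.1304] [ 0.5062 -0.0729  0.1569]
along tray x from grasp: near rim edge [-0.056  -0.0556] rim above grasp 0.012
grasp in nest xyz mm [ 2.9 -0.3 69.2] force xyz(nest) [0.1 1.8 3.8] w 0.0661 g 3.0 t 18.57
```

Call:
{"op": "move_arm", "data": {
  "motion": "-1 0 0 0 0; -1 0 0 0 0; -1 0 0 0 0; -1 -0.005 0 0.009 0; -1 -0.01 0 0.018 0; -1 -0.015 0 0.027 0; -1 -0.02 0 0.036 0; -1 -0.025 0 0.045 0; -1 -0.03 0 0.054 0; -1 -0.035 0 0.063 0; -1 -0.038 0 0.07 0; -1 -0.038 0 0.07 0",
  "newtons": 40
}}

```text
time: 19.57
position: [0.5214, -0.1037, 0.1234]
tool_rot: [-0.054, 0.999, 0.0, -0.0]
ft_force: [-2.2, 1.9, 5.2]
grip_width: 0.0658
grip_force: 40.0
```

```bash
python3 - <<'E'
from h import *
r=cam("wrist"); held(r[0],r[2]); nestpos()
E
```

```text
tilt grid 0.5 n 3038 fit tilt 0.497 yaw 6.2 rim pts extent [ 0.4632 -0.1421  0.1168] [ 0.5137 -0.072   0.1433]
along tray x from grasp: near rim edge [-0.0562 -0.0558] rim above grasp 0.0119
grasp in nest xyz mm [ 2.9 -0.3 53.4] force xyz(nest) [0.9 2.9 4.8] w 0.0658 g 40.0 t 19.62
```

Call:
{"op": "move_arm", "data": {
  "motion": "-1 -0.005 0 0.009 0; -1 -0.01 0 0.018 0; -1 -0.01 0 0.018 0; -1 -0.01 0 0.018 0",
  "newtons": 40
}}

```text
time: 19.95
position: [0.5233, -0.1036, 0.1199]
tool_rot: [-0.053, 0.999, 0.0, -0.0]
ft_force: [-2.1, 2.7, 4.0]
grip_width: 0.0656
grip_force: 40.0
```

```bash
python3 -c "
from h import *
nestpos()"
```

```text
grasp in nest xyz mm [ 3.  -0.3 49.3] force xyz(nest) [0.3 2.9 4.4] w 0.0656 g 40.0 t 19.95
```

Call:
{"op": "move_arm", "data": {
  "motion": "-1 -0.004 0 0.007 0; -1 -0.007 0 0.013 0; -1 -0.007 0 0.013 0; -1 -0.007 0 0.013 0",
  "newtons": 40
}}

```text
time: 20.28
position: [0.5247, -0.1034, 0.1173]
tool_rot: [-0.054, 0.999, 0.0, -0.0]
ft_force: [-2.0, 3.2, 5.3]
grip_width: 0.0655
grip_force: 40.0
```

```bash
python3 -c "
from h import *
nestpos()"
```

```text
grasp in nest xyz mm [ 3.  -0.3 46.4] force xyz(nest) [1.1 3.4 5.4] w 0.0655 g 40.0 t 20.28
```

Call:
{"op": "move_arm", "data": {
  "motion": "-1 -0.004 0.003 0.007 0; -1 -0.007 0.004 0.013 0; -1 -0.007 0.004 0.013 0; -1 -0.007 0.004 0.013 0",
  "newtons": 40
}}

```text
time: 20.62
position: [0.5258, -0.1032, 0.1153]
tool_rot: [-0.054, 0.999, -0.0, -0.001]
ft_force: [-4.9, 0.1, 10.0]
grip_width: 0.0657
grip_force: 40.0
```

```bash
python3 -c "
from h import *
nestpos()"
```

```text
grasp in nest xyz mm [ 3.  -0.2 44.1] force xyz(nest) [ 0.6  0.6 11.1] w 0.0657 g 40.0 t 20.62
```

Call:
{"op": "move_arm", "data": {
  "motion": "-1 -0.002 0 0.004 0; -1 -0.003 0 0.006 0; -1 -0.003 0 0.006 0",
  "newtons": 45
}}

```text
time: 20.87
position: [0.5262, -0.1032, 0.1147]
tool_rot: [-0.054, 0.999, -0.0, -0.001]
ft_force: [-5.7, -0.2, 14.6]
grip_width: 0.0657
grip_force: 45.0
```

```bash
python3 -c "
from h import *
nestpos()"
```

```text
grasp in nest xyz mm [ 3.  -0.2 43.4] force xyz(nest) [ 2.   0.4 15.5] w 0.0657 g 45.0 t 20.87
```

Call:
{"op": "move_arm", "data": {
  "motion": "-1 -0.001 0 0.002 0; -1 -0.0025 0 0.0045 0; -1 -0.0025 0 0.0045 0; -1 -0.0025 0 0.0045 0",
  "newtons": 50
}}

```text
time: 21.2
position: [0.5263, -0.1031, 0.1143]
tool_rot: [-0.054, 0.999, -0.0, -0.001]
ft_force: [-7.4, -0.0, 16.8]
grip_width: 0.0658
grip_force: 50.0
```

```bash
python3 -c "
from h import *
nestpos()"
```

```text
grasp in nest xyz mm [ 3.  -0.2 42.9] force xyz(nest) [ 1.6  0.8 18.3] w 0.0658 g 50.0 t 21.2
```

Call:
{"op": "move_arm", "data": {
  "motion": "-1 -0.0018 0 0.0033 0; -1 -0.0018 0 0.0033 0; -1 -0.0018 0 0.0033 0; -1 -0.0018 0 0.0033 0; -1 -0.0018 0 0.0033 0; -1 -0.0018 0 0.0033 0; -1 -0.0018 0 0.0033 0; -1 -0.0018 0 0.0033 0; -1 -0.0018 0 0.0033 0; -1 -0.0018 0 0.0033 0; -1 -0.0018 0 0.0033 0; -1 -0.0018 0 0.0033 0",
  "newtons": 50
}}

```text
time: 22.2
position: [0.5265, -0.1031, 0.114]
tool_rot: [-0.054, 0.999, -0.0, -0.001]
ft_force: [-9.2, -0.6, 20.8]
grip_width: 0.0657
grip_force: 50.0
```

```bash
python3 - <<'E'
from h import *
nestpos(); r=cam("wrist"); held(r[0],r[2])
E
```

```text
grasp in nest xyz mm [ 3.  -0.2 42.6] force xyz(nest) [ 1.9  0.4 22.6] w 0.0657 g 50.0 t 22.2
tilt grid 0.5 n 3022 fit tilt 0.499 yaw 6.2 rim pts extent [ 0.4683 -0.1414  0.1074] [ 0.5187 -0.0695  0.1336]
along tray x from grasp: near rim edge [-0.0562 -0.0558] rim above grasp 0.012
```

Call:
{"op": "move_arm", "data": {
  "motion": "-1 0.002 0 -0.004 0; -1 0.004 0 -0.008 0; -1 0.004 0 -0.008 0; 0 0.004 0 -0.008 0; 1 0.004 0 -0.008 0; 1 0.004 0 -0.008 0; 1 0.004 0 -0.008 0; 1 0.004 0 -0.008 0; 1 0.004 0 -0.1 0; 1 0.004 0 -0.3 0; 1 0.004 0 -0.5 0; 1 0.004 0 -0.7 0"
}}

```text
time: 23.25
position: [0.5268, -0.1026, 0.2526]
tool_rot: [-0.053, 0.999, 0.0, -0.001]
ft_force: [1.1, -0.6, -0.2]
grip_width: 0.0866
grip_force: 0.0
```

Call:
{"op": "move_arm", "data": {
  "motion": "1 0.15 0 -0.3 0; 1 0.15 0 -0.3 0; 1 0.15 0 -0.3 0; 1 0.15 0 -0.3 0"
}}

```text
time: 23.58
position: [0.4978, -0.1062, 0.313]
tool_rot: [-0.053, 0.999, -0.001, 0.002]
ft_force: [0.0, -0.6, 0.2]
grip_width: 0.0874
grip_force: 0.0
```

```bash
python3 - <<'E'
from h import *
nestpos()
m,p,d=cam("wrist"); save("f.png",p)
uu,vv=np.meshgrid(np.arange(170,340),np.arange(90,238)); uv=np.c_[uu.ravel(),vv.ravel()]; P=pts(m,d,uv); P=P[P[:,2]>.04]
x,y,z=frame(np.radians(6.2)); nest=np.array([.5442,-.1010,.0862]); s=(P-nest)@z*1e3
h,e=np.histogram(s,np.arange(-20,80,1)); print([(int(a),int(b)) for a,b in zip(e,h) if b>100])
top=P[s>np.percentile(s,99.5)-4]; U=np.linalg.svd(top-top.mean(0))[2][2]; U*=np.sign(U[2]); print("tilt",np.arccos(U[2]),"yaw",np.degrees(np.arctan2(-U[1],-U[0])),"n",len(top), "x,y extent",np.percentile((top-nest)@x,[1,99]),np.percentile((top-nest)@y,[1,99]))
E
```

```text
grasp in nest xyz mm [ 7.300e+01 -2.000e-01  2.311e+02] force xyz(nest) [ 0.  -0.6  0.2] w 0.0874 g 0.0 t 23.58
[(-2, 451), (-1, 1499), (0, 1057), (1, 210), (15, 417), (16, 969), (17, 515), (45, 113), (51, 104), (52, 112), (55, 122), (56, 310), (57, 631), (58, 291)]
tilt 1.4057045241663553 yaw 101.6360941383645 n 112 x,y extent [0.08310845 0.08310845] [0.00029538 0.00029538]
```

View pics/f.png

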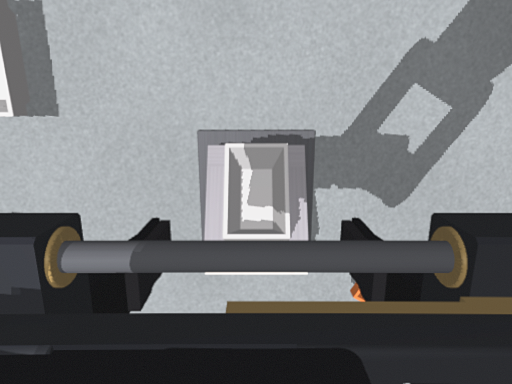

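The final view shows the stack nested on the plate, with its rim at (222–290, 143–238). Depth puts the top rim 57.9 mm above the plate (58 is home), and the arm is clear.

```bash
python3 -c "
from rig import robot
print(robot.hand_in())"
```

```text
the job is handed in; nothing more can be done
None
```

Both trays are nested fully home in the loader (top rim 57.9 mm above the plate, against 58 mm nominal). The carriage was pressed to its bottom stop with about 22 N for about 1 s, then released, and the job was handed in at about 24 s; no verdict came back.

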